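# Spring a setting bar into its stand

## Robot

A 6-joint arm with a two-finger parallel gripper is mounted at the origin on the work surface. World frame = base frame: x ahead of the robot, y to its left, z up, the work surface at z = 0. Lengths are in mm, angles in rad, forces in N, time in s.
With the tool pointing down it reaches from about 275 to 750 mm from the base axis. Payload 10.2 kg.
Tool frame: the origin (TCP) lies on the front face of the gripper's body, between the roots of the fingers; the fingertips stand 73 mm ahead of it and the grasp point (between the pads) lies 54 mm ahead of it; z points along the fingers, y is the line along which they close (so a half turn about z gives the same grasp; the last joint's range is limited). The gripper opens to 85 mm and grips with 20 to 120 N. Pads are 22 mm wide; open, the fingers measure 114 mm over their backs; the gripper's body (76 mm by 85 mm) begins 54 mm behind the grasp point. The pads swing forward as they close: fully open they stand 13 mm farther back than shut.
Start: joints at [1.005, 0.313, 1.498, -0, 1.331, -0.223], TCP at [176.479, 494.456, 303.894] pointing down, gripper open.
Joint ranges: [-2.94, 2.94], [-0.97, 2.17], [0.19, 2.56], [-1.23, 4.37], [0.02, 3.11], [-2.88, 2.88]. Speed limits (rad/s): [2.39, 2.39, 3.01, 3.14, 3.14, 3.14].

## Interface

Orientations are given as a unit quaternion [w, x, y, z].
In Python, from rig import * gives the robot as it stands.
- The arm moves only by the tool step_arm, never from a script. Its argument "plan" is a list of rows, each an object with "offset": the shift along the tool's x, y, z in cm, a list of three; "rot": the turn, a rotation vector about the tool's x, y, z in degrees, a list of three; "gripper": the finger opening in cm, from 0 to 8.54. In form: [{"offset": [x, y, z], "rot": [wx, wy, wz], "gripper": gripper}, ...]. A call has 1 to 12 rows; each row is the pose to reach, as a shift and turn from the pose commanded when the call began, along the tool's axes at that moment; what a row does not reach only later rows make up. A row lasts 1/10 s, in which the tool goes at most 50 mm and 8.59 degrees, less where a joint would pass 70% of its speed; a pose out of reach is approached as far as the arm can. A call with a gripper value outside its range is refused whole. The fingers move at their own pace and stop on an object; "squeeze" is the grip in N (left out, the last holds). Time passes only in rows, so rows that repeat a pose let the fingers close. It gives the time, the measured TCP pose, the force, the opening and the grip force at its end, in the units of the state.
- sense(): the state, without advancing time (a new reading comes with each control period).
- capture(name): name is "scene" or "side" or "wrist"; returns a dict with "color" (400x640x3 uint8, red, green, blue), "depth" (400x640 float32, mm along the optical axis (not along the pixel's ray), 0 where there is no reading), "vertical_fov" (degrees; the focal length in pixels is half the picture's height over the tangent of half this angle, whatever the lens; pixels are square), "cx", "cy" (the principal point, pixels), "rvec" (rotation vector, rad) and "tvec" (3), from world to camera coordinates, as OpenCV has them; the wrist camera has in their place "mount" (4x4, takes a point from camera to tool coordinates, whose origin is the TCP and whose axes are the flange's). Camera axes: x right, y down, z forward; pixel columns grow to the right and rows downward; lengths in mm; the calibration is good to about 2 mm. A picture is of the moment at which its call begins: read the wrist's pose just before it.
- finish_job(): hands the job in; it is judged then, once.
The state is a dict: "time_s": time; "joints": joint angles; "dq": joint speeds; "tau": joint torques, N m; "eef_pos": TCP position; "ee_rot": TCP orientation; "force": force on the tool from outside, world axes, zero at the start; "wrist_torque": the same for the moment, N m; "grip_width": opening from 0.0 (shut) to 1.0 (fully open); "grip_force": force on a finger pad.
Only numpy, scipy, OpenCV 4.12 (cv2) and the standard library are available. Lean on these libraries where they do the work, as an engineer would, in place of code of your own. Each camera call takes 0.05 s, during which the arm holds its last target. There are 200 camera calls.

## Task

Fit the spring-loaded setting bar between the two cheeks of the blue-based stand: squeeze its two finger lugs together to shorten it, lower it lugs-up between the cheeks, and let it spring out so that the tongue at each end sits fully home in the pocket of its cheek (either way round). Leave the bar there, and do not disturb the two V-blocks and the bottle.

Things in the scene. Friction and masses are not known exactly. Their poses are not given: they have to be found in the camera images.
- stand: Fixed stand: blue cast base 250 x 70 x 20 mm (x, y, z) with two upright dark steel cheeks facing each other along x. Origin: centre of the base's underside, on the table; z up. The cheeks' inner faces are at x = -74 and +74 mm (148 mm apart); each is 22 mm thick, 56 mm wide (y), its top 76 mm above the table. Each inner face has a pocket. Nothing but the base lies between the cheeks.
- pocket_1 (a point): Centre of the mouth of the pocket in the inner face of the cheek at the stand's -x side, 50 mm above the table. The pocket is blind and rectangular: 28 mm wide (y), 20 mm high (z), 7 mm deep. Axes as the stand's.
- pocket_2 (a point): Centre of the mouth of the equal pocket in the inner face of the cheek at the stand's +x side. Axes as the stand's.
- sleeve_end (a point): Tip of the tongue at the sleeve end of the setting bar: a telescopic aluminium bar, 24 x 24 mm in section, 172 mm from tip to tip when free, about 0.3 kg, lying on the table with its two lugs up. The steel tongue, 20 mm wide (y) and 12 mm high, sticks out 10 mm; its tip's centre is 12 mm above the bar's underside. Axes: x along the bar from sleeve end to plunger end; z up, along the lugs.
- plunger_end (a point): Centre of the tip of the equal tongue at the plunger end, 172 mm along the bar's x from sleeve_end when free; it slides towards it as the bar is pressed short. Axes as for sleeve_end.
- sleeve_lug (a point): Middle of the outer face (towards the sleeve end) of the finger lug on the sleeve half, 52 mm along x from sleeve_end and 48 mm above the bar's underside. The lug is a steel plate 8 mm thick (x), 28 mm wide (y), rising from the bar's top (24 mm above the underside) to 66 mm above the underside. Axes as for sleeve_end.
- plunger_lug (a point): Middle of the outer face (towards the plunger end) of the equal lug on the plunger half, at the same height. Over their outer faces the lugs are 68 mm apart when free and 36 mm when fully pressed; pinching them by these faces shortens the bar.
- plunger (a joint): How far the bar is pressed short, in m: 0 free (172 mm long), 0.032 at its hard stop (140 mm long). A spring pushes it out again, about 3.4 N when free, rising evenly to 12.3 N at the stop. Home in the stand it reads about 0.010.
- vblock_1_mid (a point): Centre, 19 mm above the table, of a loose steel V-block 70 x 50 x 38 mm (x, y, z), a bystander.
- vblock_2_mid (a point): Centre, 19 mm above the table, of a loose steel V-block 70 x 50 x 38 mm (x, y, z), a bystander.
- bottle_mid (a point): Centre, 85 mm above the table, of a loose white plastic bottle 64 mm in diameter and 170 mm tall, a bystander; z along the bottle.
Things that resemble listed ones, but are neither listed nor needed, are in the scene too. Leave any green or pink look-alike of the part that bears sleeve_end alone.

How it is judged (in metres and radians):
At the end, for the whole second after the job is handed in: The bar lies between the cheeks, either way round, lugs up (within 0.2 rad), with each tongue's tip at least 4 mm inside the pocket (7 mm deep) of its cheek, and stays there released (((x of sleeve_end in the frame of stand below -0.078 m and x of plunger_end in the frame of stand above 0.078 m and y of sleeve_end in the frame of stand between -0.007 and 0.007 m and z of sleeve_end in the frame of stand between 0.043 and 0.057 m and y of plunger_end in the frame of stand between -0.007 and 0.007 m and z of plunger_end in the frame of stand between 0.043 and 0.057 m) or (x of plunger_end in the frame of stand below -0.078 m and x of sleeve_end in the frame of stand above 0.078 m and y of plunger_end in the frame of stand between -0.007 and 0.007 m and z of plunger_end in the frame of stand between 0.043 and 0.057 m and y of sleeve_end in the frame of stand between -0.007 and 0.007 m and z of sleeve_end in the frame of stand between 0.043 and 0.057 m)) and angle between sleeve_end's own z axis and vertical below 0.2 rad); the robot touches nothing.
It fails at once if a V-block or the bottle is moved by more than 30 mm or the bottle tipped (distance of any of vblock_1_mid, vblock_2_mid, bottle_mid from where it was at the start of the episode above 0.03 m or angle between bottle_mid's own z axis and vertical above 0.5 rad).
It also fails if it takes over 42 s, if anything falls off the work surface, if the arm or the gripper's body presses on something with over 40 N, if the wrist force passes 120 N, or if a joint passes its speed limit or range.

## Working session

There is one attempt and no reset: what is moved stays moved. The work goes in short steps, Python scripts to look and compute and a tool call to move; the robot and the scene stay as the last step left them, time stands still between calls to the robot, and variables do not carry over. Pictures are saved under pics/ and viewed, at most 11 in all, crops included, and the job is handed in when it is done.

Besides the shell and the picture viewer there is one more tool, called after "Call:" in YAML: its name, and indented under it one key for each argument. step_arm: Moves the arm, as the interface text tells. Its arguments: {"type":"object","properties":{"plan":{"type":"array"},"squeeze":{"type":"number"}},"required":["plan"]}

```bash
mkdir -p pics && cat > h.py <<'E'
from rig import *
import numpy as np, cv2
from scipy.spatial.transform import Rotation as R
def cloud(c,T=None):
    d=c["depth"];f=200/np.tan(np.radians(c["vertical_fov"]/2))
    v,u=np.mgrid[0:400,0:640]
    P=np.stack([(u-c["cx"])*d/f,(v-c["cy"])*d/f,d],-1)
    if "rvec" in c:
        Rm=cv2.Rodrigues(np.array(c["rvec"],float))[0];t=np.array(c["tvec"],float).ravel()
        W=(P-t)@Rm
    else:
        M=np.array(c["mount"]);W=P@M[:3,:3].T+M[:3,3]
        W=W@T[:3,:3].T+T[:3,3]
    W[d<=0]=np.nan
    return W
def pose():
    s=sense();T=np.eye(4);q=s["ee_rot"];T[:3,:3]=R.from_quat([q[1],q[2],q[3],q[0]]).as_matrix();T[:3,3]=s["eef_pos"];return s,T
def save(n,c): cv2.imwrite("pics/"+n+".png",c["color"][:,:,::-1])
E
python3 - <<'E'
from h import *
import pickle
s,T=pose();print(s)
o={}
for n in("scene","side","wrist"):
    c=capture(n);save(n+"0",c);o[n]=c
    print(n,{k:v for k,v in c.items() if k not in("color","depth")}, (c["depth"]>0).mean())
pickle.dump((T,o),open("o.pkl","wb"))
E
```

```text
{'time_s': 0.0, 'joints': array([ 1.00459975e+00,  3.13448489e-01,  1.49841609e+00,  4.56129540e-06,
        1.33101960e+00, -2.23408849e-01]), 'dq': array([ 1.13255026e-04, -4.09688991e-04,  8.91418932e-05, -2.23047449e-04,
       -1.50434100e-04, -8.22135907e-04]), 'tau': array([ 1.80648349e-04, -4.12259102e+01, -2.59748948e+01, -1.43064067e-04,
        4.03569342e-03, -7.18898605e-06]), 'eef_pos': array([176.38556585, 494.31033261, 303.34369889]), 'ee_rot': array([-2.50420638e-04,  1.70556453e-01,  9.85347695e-01, -5.95230938e-04]), 'force': array([-0.94792045, -0.44735503, -0.19683227]), 'wrist_torque': array([ 0.01978387,  0.01055355, -0.00771498]), 'grip_force': 0.0, 'grip_width': 1.0006025002200039}
scene {'vertical_fov': 53.8882401290219, 'cx': 319.4821459263188, 'cy': 195.57121143938213, 'rvec': array([ 2.26197365,  0.87757225, -0.35787575]), 'tvec': array([-354.66728859, -268.51071475, 1280.20838915])} 0.99606640625
side {'vertical_fov': 54.52765891478456, 'cx': 317.63627095608894, 'cy': 197.15189401547303, 'rvec': array([ 0.92373609, -2.52445058,  1.00393036]), 'tvec': array([377.63463409, 394.64226199, 632.72542724])} 0.99595703125
wrist {'vertical_fov': 66.81850073263345, 'cx': 321.4640945458788, 'cy': 200.0728830958397, 'mount': array([[ 2.32119010e-04, -9.56446391e-01, -2.91907942e-01,
         7.45458945e+01],
       [ 9.99999575e-01, -3.84593536e-05,  9.21191864e-04,
        -1.71107388e-02],
       [-8.92297225e-04, -2.91908032e-01,  9.56445976e-01,
        -7.04481656e+01],
       [ 0.00000000e+00,  0.00000000e+00,  0.00000000e+00,
         1.00000000e+00]])} 0.99595703125
```

View pics/scene0.png

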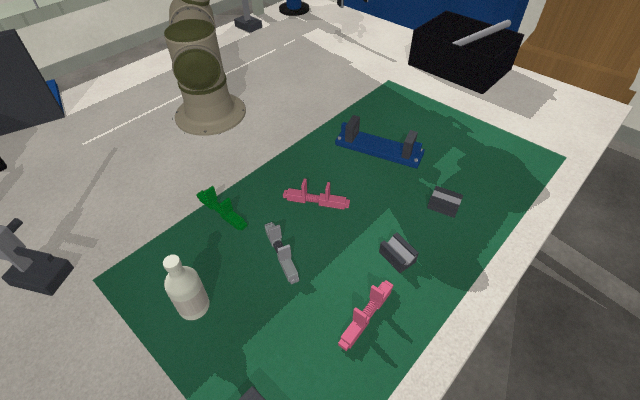

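View pics/side0.png

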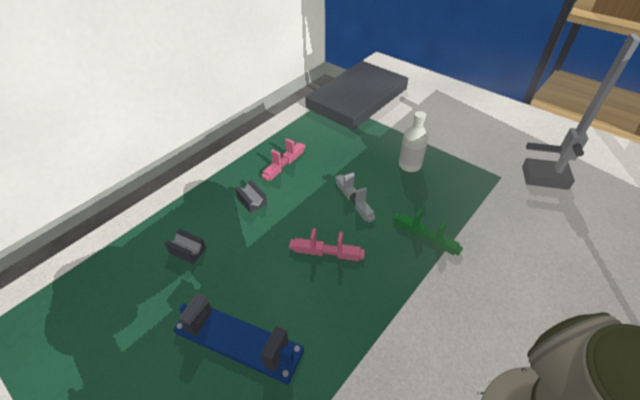

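The grey bar is at scene (282,252) and side (355,197). The blue stand is at scene (380,145) and side (240,340). Pink and green bars are look-alikes. The V-blocks are at scene (398,252) and (444,201), and the bottle is at (187,290).

```bash
cat > m.py <<'E'
from h import *
import pickle
T,o=pickle.load(open("o.pkl","rb"))
W={n:cloud(o[n],T) for n in o}
def reg(n,x0,y0,x1,y1,f):
    p=W[n][y0:y1,x0:x1].reshape(-1,3);col=o[n]["color"][y0:y1,x0:x1].reshape(-1,3).astype(int)
    k=f(p,col)&~np.isnan(p[:,0]);return p[k]
def rep(t,p):
    r=cv2.minAreaRect(p[:,:2].astype(np.float32));print(t,len(p),"c",np.round(r[0],1),"size",np.round(r[1],1),"ang",round(r[2],2),"z",np.round(np.percentile(p[:,2],[2,50,98]),1),"mean",np.round(p[:,:2].mean(0),1))
grey=lambda c:(c.max(1)-c.min(1)<25)
blue=lambda c:(c[:,2]>c[:,0]+30)&(c[:,2]>c[:,1]+25)
for n,b,s,bt in(("scene",(255,210,310,290),(325,105,435,175),(155,245,215,325)),("side",(325,165,385,225),(165,285,312,385),(390,100,435,180))):
    rep(n+" table",reg(n,*b,lambda p,c:~grey(c)))
    for lo,hi in((14,28),(30,60),(58,75)): rep(n+f" bar{lo}",reg(n,*b,lambda p,c:grey(c)&(p[:,2]>lo)&(p[:,2]<hi)))
    rep(n+" blue",reg(n,*s,lambda p,c:blue(c)&(p[:,2]>17)&(p[:,2]<23)))
    q=reg(n,*s,lambda p,c:(p[:,2]>72)&(p[:,2]<85));rep(n+" cheektops",q)
    rep(n+" bottle",reg(n,*bt,lambda p,c:(p[:,2]>20)&(p[:,2]<170)))
p=W["wrist"].reshape(-1,3);print("wrist range",np.nanmin(p,0),np.nanmax(p,0))
E
python3 m.py
```

```text
scene table 3534 c [ 551.2 -211.3] size [136.2 228.9] ang 43.72 z [-2.7  0.   2.8] mean [ 558.4 -211.2]
scene bar14 430 c [ 568.8 -225.3] size [ 26.7 172.7] ang 66.49 z [14.8 22.4 26.5] mean [ 590.4 -235.3]
scene bar30 208 c [ 570.8 -225.7] size [27.7 68.3] ang 67.24 z [31.1 45.2 58.8] mean [ 572.1 -227.1]
scene bar58 118 c [ 569.8 -225.5] size [28.  68.8] ang 67.52 z [58.5 64.5 67.6] mean [ 570.4 -225.8]
scene blue 917 c [514.2 219.2] size [247.6  72. ] ang 16.69 z [17.2 19.3 22.1] mean [521.1 215.6]
scene cheektops 217 c [513.1 219.8] size [192.7  60.3] ang 17.7 z [72.7 75.2 77.8] mean [518.7 219.6]
scene bottle 1773 c [ 537.8 -438. ] size [64.4 51.3] ang 77.29 z [ 25.2 106.9 169.5] mean [ 547.1 -440.4]
side table 2725 c [ 578.5 -252.5] size [167.9 223.6] ang 39.15 z [-2.5  0.3  3.1] mean [ 579.5 -245.7]
side bar14 403 c [ 567.1 -224. ] size [ 26.3 172.7] ang 67.19 z [14.8 22.5 26.8] mean [ 555.3 -216.2]
side bar30 172 c [ 566.2 -224. ] size [28.9 69.8] ang 67.07 z [30.6 45.4 58.8] mean [ 563.6 -220.6]
side bar58 88 c [ 566.9 -223.3] size [28.5 69.1] ang 66.4 z [58.2 64.2 67.9] mean [ 564.4 -222.2]
side blue 2966 c [510.1 220.2] size [247.5  70. ] ang 17.41 z [17.3 19.5 21.9] mean [502.3 221.6]
side cheektops 782 c [511.8 220. ] size [193.3  56.6] ang 17.42 z [72.7 75.5 78.1] mean [504.  218.9]
side bottle 1046 c [ 521.5 -426.8] size [63.9 47.9] ang 38.3 z [ 24.   95.6 169. ] mean [ 519.4 -417.5]
wrist range [-114.31143633 -119.62646625   -2.78158416] [635.9084636  878.23071821 329.02979763]
```

View pics/wrist0.png

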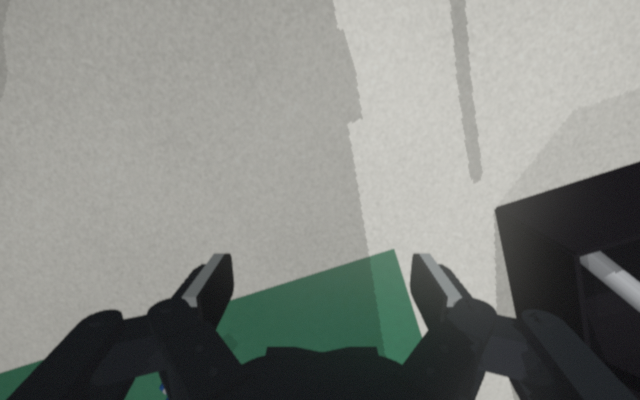

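```bash
cat >> h.py <<'E'
def go(x,y,z,yaw):
    s,T=pose();a=np.radians(yaw);c,n=np.cos(a),np.sin(a)
    G=np.array([[n,c,0],[-c,n,0],[0,0,-1.]])
    off=T[:3,:3].T@(np.array([x,y,z])-T[:3,3])/10
    rv=np.degrees(R.from_matrix(T[:3,:3].T@G).as_rotvec())
    print("t",round(s["time_s"],2),"tcp",np.round(T[:3,3],1),"yaw",round(np.degrees(np.arctan2(T[1,1],T[0,1])),2),"F",np.round(s["force"],1),"grip",round(s["grip_force"],1),round(s["grip_width"]*85.4,1));print("off",np.round(off,2),"rot",np.round(rv,2))
E
python3 -c "
from h import *
go(568,-224.7,250,-23)"
```

```text
Traceback (most recent call last):
  File "h.py", line 23, in go
    rv=np.degrees(R.from_matrix(T[:3,:3].T@G).as_rotvec())
                  ~~~~~~~~~~~~~^^^^^^^^^^^^^^
  File "scipy/spatial/transform/_rotation.pyx", line 1143, in scipy.spatial.transform._rotation.Rotation.from_matrix
ValueError: Non-positive determinant (left-handed or null coordinate frame) in rotation matrix 0: [[ 5.86305735e-02 -9.98279726e-01 -2.09493248e-04]
 [-9.98279286e-01 -5.86307471e-02  9.50309227e-04]
 [ 9.60957180e-04 -1.53415595e-04  9.99999527e-01]].
```

```bash
sed -i 's/\[\[n,c,0\],\[-c,n,0\]/[[-n,c,0],[c,n,0]/' h.py && python3 -c "
from h import *
go(568,-224.7,250,-23)"
```

```text
t 0.15 tcp [176.4 494.4 303.5] yaw 70.36 F [-0.8  0.1 -0.2] grip 0.0 85.6
off [-61.05 -54.56   5.39] rot [-5.000e-02  4.000e-02  9.336e+01]
```

Call:
step_arm:
  plan:
    - {"offset":[-61.05,-54.56,5.4],"rot":[0,0,93.36],"gripper":8.5}
    - {"offset":[-61.05,-54.56,5.4],"rot":[0,0,93.36],"gripper":8.5}
    - {"offset":[-61.05,-54.56,5.4],"rot":[0,0,93.36],"gripper":8.5}
    - {"offset":[-61.05,-54.56,5.4],"rot":[0,0,93.36],"gripper":8.5}
    - {"offset":[-61.05,-54.56,5.4],"rot":[0,0,93.36],"gripper":8.5}
    - {"offset":[-61.05,-54.56,5.4],"rot":[0,0,93.36],"gripper":8.5}
    - {"offset":[-61.05,-54.56,5.4],"rot":[0,0,93.36],"gripper":8.5}
    - {"offset":[-61.05,-54.56,5.4],"rot":[0,0,93.36],"gripper":8.5}
    - {"offset":[-61.05,-54.56,5.4],"rot":[0,0,93.36],"gripper":8.5}
    - {"offset":[-61.05,-54.56,5.4],"rot":[0,0,93.36],"gripper":8.5}
    - {"offset":[-61.05,-54.56,5.4],"rot":[0,0,93.36],"gripper":8.5}
    - {"offset":[-61.05,-54.56,5.4],"rot":[0,0,93.36],"gripper":8.5}
  squeeze: 30

```text
time_s: 1.35
eef_pos: [463.3, -33.4, 264.2]
ee_rot: [-0.0, 0.835, 0.55, 0.0]
force: [1.1, 1.0, -0.4]
grip_width: 0.998
grip_force: 0.0
```

```bash
python3 -c "
from h import *
go(568,-224.7,250,-23)"
```

```text
t 1.35 tcp [463.3 -33.4 264.2] yaw -23.24 F [ 1.1  1.  -0.4] grip 0.0 85.2
off [-13.44  17.16   1.42] rot [-0.   -0.01 -0.24]
```

Call:
step_arm:
  plan:
    - {"offset":[-13.0,16.5,1.4],"rot":[0,0,0],"gripper":8.5}
    - {"offset":[-13.0,16.5,1.4],"rot":[0,0,0],"gripper":8.5}
    - {"offset":[-13.0,16.5,1.4],"rot":[0,0,0],"gripper":8.5}
    - {"offset":[-13.0,16.5,1.4],"rot":[0,0,0],"gripper":8.5}
    - {"offset":[-13.0,16.5,1.4],"rot":[0,0,0],"gripper":8.5}
    - {"offset":[-13.0,16.5,1.4],"rot":[0,0,0],"gripper":8.5}
    - {"offset":[-13.0,16.5,1.4],"rot":[0,0,0],"gripper":8.5}
    - {"offset":[-13.0,16.5,1.4],"rot":[0,0,0],"gripper":8.5}

```text
time_s: 2.15
eef_pos: [563.6, -214.0, 250.9]
ee_rot: [-0.0, 0.834, 0.553, 0.0]
force: [0.3, 0.5, 0.6]
grip_width: 0.996
grip_force: 0.0
```

```bash
cat > w.py <<'E'
from h import *
import sys
s,T=pose();c=capture("wrist");save(sys.argv[1],c);W=cloud(c,T).reshape(-1,3);col=c["color"].reshape(-1,3).astype(int)
sc=(W-T[:3,3])@T[:3,:3]
g=(col.max(1)-col.min(1)<25)
near=np.hypot(W[:,0]-568,W[:,1]+224.7)<110
for lo,hi in((14,28),(30,56),(58,75)):
    p=W[g&near&(W[:,2]>lo)&(W[:,2]<hi)]
    if len(p)<9: print(lo,"none");continue
    r=cv2.minAreaRect(p[:,:2].astype(np.float32));print(lo,len(p),np.round(r[0],1),np.round(r[1],1),round(r[2],2),np.percentile(p[:,2],[2,50,98]).round(1))
go(568,-224.7,103,-23)
E
python3 w.py wrist1
```

```text
14 3044 [ 568.7 -222.5] [ 25.3 171.7] 67.05 [16.6 23.9 25.8]
30 227 [ 568.9 -222.7] [25.6 67.1] 67.37 [30.7 42.8 55.6]
58 586 [ 568.5 -223.4] [27.1 67.8] 67.01 [59.  66.  67.6]
t 2.2 tcp [ 563.7 -214.1  251. ] yaw -22.92 F [-0.3 -0.1  0.1] grip 0.0 84.9
off [-0.81  0.81 14.8 ] rot [ 0.02 -0.    0.08]
```

View pics/wrist1.png

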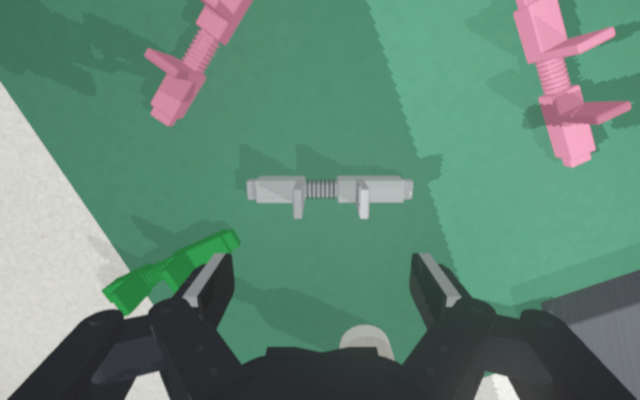

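The grey bar spans columns 247–413 at row 190, with its lugs at columns 298 and 363. The wrist view confirms the centre at (568.5, -223.2), yaw -23, so I'm descending now.

Call:
step_arm:
  plan:
    - {"offset":[-0.66,0.8,2],"rot":[0,0,0.1],"gripper":8.5}
    - {"offset":[-0.66,0.8,6],"rot":[0,0,0.1],"gripper":8.5}
    - {"offset":[-0.66,0.8,9],"rot":[0,0,0.1],"gripper":8.5}
    - {"offset":[-0.66,0.8,11],"rot":[0,0,0.1],"gripper":8.5}
    - {"offset":[-0.66,0.8,13],"rot":[0,0,0.1],"gripper":8.5}
    - {"offset":[-0.66,0.8,14.5],"rot":[0,0,0.1],"gripper":8.5}
    - {"offset":[-0.66,0.8,14.8],"rot":[0,0,0.1],"gripper":8.5}
    - {"offset":[-0.66,0.8,14.8],"rot":[0,0,0.1],"gripper":8.5}
    - {"offset":[-0.66,0.8,14.8],"rot":[0,0,0.1],"gripper":8.5}

```text
time_s: 3.1
eef_pos: [569.1, -224.8, 103.6]
ee_rot: [0.001, 0.834, 0.551, 0.0]
force: [-0.2, 0.0, 0.6]
grip_width: 0.997
grip_force: 0.0
```

```bash
python3 w.py wrist2
```

```text
14 9619 [ 568.9 -222.8] [ 26.3 171.9] 67.28 [15.  23.8 25.7]
30 2702 [ 569.3 -223. ] [ 26.7 111.7] 67.24 [31.  48.5 55.7]
58 5412 [ 569.4 -224.1] [ 28.9 112.4] 67.18 [58.6 66.1 74.4]
t 3.15 tcp [ 569.1 -224.8  103.6] yaw -23.09 F [ 0.1 -0.  -0.2] grip 0.0 84.8
off [-0.03 -0.1   0.06] rot [ 0.11  0.02 -0.09]
```

View pics/wrist2.png

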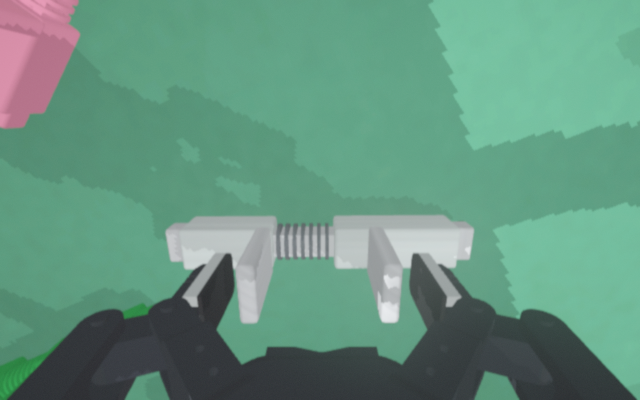

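The fingers straddle the lugs (lugs at columns 255 and 385, pads at 215 and 430). I'll nudge 1.5 mm along tool x and pinch.

Call:
step_arm:
  plan:
    - {"offset":[0.15,0,0],"rot":[0,0,0],"gripper":8.5}
    - {"offset":[0.15,0,0],"rot":[0,0,0],"gripper":6.8}
    - {"offset":[0.15,0,0],"rot":[0,0,0],"gripper":6}
    - {"offset":[0.15,0,0],"rot":[0,0,0],"gripper":5}
    - {"offset":[0.15,0,0],"rot":[0,0,0],"gripper":4}
    - {"offset":[0.15,0,0],"rot":[0,0,0],"gripper":3}
    - {"offset":[0.15,0,0],"rot":[0,0,0],"gripper":3}
    - {"offset":[0.15,0,0],"rot":[0,0,0],"gripper":3}
    - {"offset":[0.15,0,0],"rot":[0,0,0],"gripper":3}
    - {"offset":[0.15,0,0],"rot":[0,0,0],"gripper":3}
  squeeze: 40

```text
time_s: 4.15
eef_pos: [571.8, -224.9, 108.2]
ee_rot: [0.005, 0.834, 0.551, 0.002]
force: [-0.7, 1.1, 32.5]
grip_width: 0.412
grip_force: 38.5
```

```bash
python3 w.py wrist3
```

```text
14 7655 [ 572.6 -224.8] [ 25.8 139.8] 66.54 [15.  24.  25.7]
30 1696 [ 572.6 -225. ] [26.5 62.7] 66.78 [31.3 47.3 55.6]
58 4035 [ 571.9 -225.6] [28.1 62.3] 67.37 [58.7 66.2 74.7]
t 4.2 tcp [ 571.8 -224.8  108.1] yaw -23.1 F [-0.4  1.  32.9] grip 38.5 35.0
off [-0.14 -0.36  0.51] rot [ 0.63  0.1  -0.1 ]
```

The bar is fully pressed (139.8 mm). The fingertips are resting on its top with 32 N, which lifting should relieve.

Call:
step_arm:
  plan:
    - {"offset":[0,0,-0.6],"rot":[0,0,0],"gripper":3}
    - {"offset":[0,0,-1.5],"rot":[0,0,0],"gripper":3}
    - {"offset":[0,0,-3.5],"rot":[0,0,0],"gripper":3}
    - {"offset":[0,0,-6],"rot":[0,0,0],"gripper":3}
    - {"offset":[0,0,-9],"rot":[0,0,0],"gripper":3}
    - {"offset":[0,0,-12],"rot":[0,0,0],"gripper":3}
    - {"offset":[0,0,-14],"rot":[0,0,0],"gripper":3}
    - {"offset":[0,0,-14],"rot":[0,0,0],"gripper":3}
    - {"offset":[0,0,-14],"rot":[0,0,0],"gripper":3}

```text
time_s: 5.1
eef_pos: [568.9, -223.1, 241.2]
ee_rot: [-0.001, 0.834, 0.551, -0.0]
force: [0.5, 0.3, -3.9]
grip_width: 0.409
grip_force: 40.8
```

```bash
cat > b.py <<'E'
# bar in tool frame
from h import *
import sys
s,T=pose();c=capture("wrist");save(sys.argv[1],c);S=cloud(c,np.eye(4)).reshape(-1,3);col=c["color"].reshape(-1,3).astype(int)
g=(col.max(1)-col.min(1)<25)&(np.abs(S[:,0])<40)&(np.abs(S[:,1])<90)
p=S[g&(S[:,2]<106)&(S[:,2]>75)]
h=np.histogram(p[:,2],np.arange(75,107,2));print(h[0])
for lo,hi in((76,82),(84,98)):
    q=p[(p[:,2]>lo)&(p[:,2]<hi)]
    if len(q)>9:
        r=cv2.minAreaRect(q[:,:2].astype(np.float32));print(lo,len(q),np.round(r[0],1),np.round(r[1],1),round(r[2],2))
q=p[(p[:,2]<84)];A=np.c_[q[:,:2],np.ones(len(q))]
for k in range(3):
    f=np.linalg.lstsq(A,q[:,2],rcond=None)[0];m=abs(A@f-q[:,2])<1.5;A,q=A[m],q[m]
print("top plane dz/dx,dz/dy,z0",f.round(4),len(q))
go(512,220,240,17.3)
E
python3 b.py wrist4
```

```text
[  64   61   63  365 4738  615  348 1045  344  303  277  283  247  231
  190]
76 188 [  2.  -19.6] [27.6 73. ] 3.84
84 5325 [-0.4 -0.3] [ 24.8 139.5] 0.28
top plane dz/dx,dz/dy,z0 [-3.60000e-03  1.70000e-03  8.35066e+01] 2832
t 5.15 tcp [ 568.8 -223.   240.6] yaw -23.1 F [-0.5 -0.3 -3.4] grip 40.8 35.3
off [ 38.52 -22.6    0.15] rot [ -0.16  -0.09 -40.4 ]
```

View pics/wrist4.png

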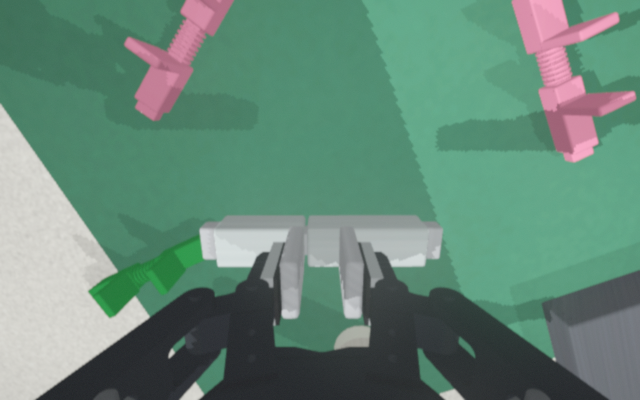

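The bar is gripped level and centred: columns 200–441 at row 240, length 139.5 mm, top 84 mm ahead of the TCP. Next I'll carry it to the stand.

Call:
step_arm:
  plan:
    - {"offset":[38.5,-22.6,0.1],"rot":[0,0,-40.4],"gripper":3}
    - {"offset":[38.5,-22.6,0.1],"rot":[0,0,-40.4],"gripper":3}
    - {"offset":[38.5,-22.6,0.1],"rot":[0,0,-40.4],"gripper":3}
    - {"offset":[38.5,-22.6,0.1],"rot":[0,0,-40.4],"gripper":3}
    - {"offset":[38.5,-22.6,0.1],"rot":[0,0,-40.4],"gripper":3}
    - {"offset":[38.5,-22.6,0.1],"rot":[0,0,-40.4],"gripper":3}
    - {"offset":[38.5,-22.6,0.1],"rot":[0,0,-40.4],"gripper":3}
    - {"offset":[38.5,-22.6,0.1],"rot":[0,0,-40.4],"gripper":3}
    - {"offset":[38.5,-22.6,0.1],"rot":[0,0,-40.4],"gripper":3}
    - {"offset":[38.5,-22.6,0.1],"rot":[0,0,-40.4],"gripper":3}

```text
time_s: 6.15
eef_pos: [510.5, 224.1, 239.6]
ee_rot: [-0.002, 0.59, 0.807, -0.001]
force: [-0.6, -0.9, -4.1]
grip_width: 0.408
grip_force: 41.1
```

```bash
python3 -c "
from h import *
go(512,220,240,17.3)"
```

```text
t 6.15 tcp [510.5 224.1 239.6] yaw 17.62 F [-0.6 -0.9 -4.1] grip 41.1 34.8
off [-0.43  0.02 -0.04] rot [-0.17 -0.09  0.32]
```

Call:
step_arm:
  plan:
    - {"offset":[0,0,0],"rot":[0,0,0],"gripper":3}
    - {"offset":[0,0,0],"rot":[0,0,0],"gripper":3}
    - {"offset":[0,0,0],"rot":[0,0,0],"gripper":3}

```text
time_s: 6.45
eef_pos: [512.7, 218.3, 241.0]
ee_rot: [-0.0, 0.593, 0.805, -0.0]
force: [-0.2, -0.4, -2.9]
grip_width: 0.414
grip_force: 41.1
```

```bash
cat > st.py <<'E'
from h import *
import sys
s,T=pose();c=capture("wrist");save(sys.argv[1],c);S=cloud(c,np.eye(4)).reshape(-1,3);W=cloud(c,T).reshape(-1,3);col=c["color"].reshape(-1,3).astype(int)
dark=(col.max(1)<110)
near=np.hypot(W[:,0]-512,W[:,1]-220)<150
def rep(t,m):
    if m.sum()<9: print(t,"few");return
    q=S[m];r=cv2.minAreaRect(q[:,:2].astype(np.float32));w=cv2.minAreaRect(W[m][:,:2].astype(np.float32))
    print(t,len(q),"tool c",np.round(r[0],1),np.round(r[1],1),round(r[2],2),"world",np.round(w[0],1),round(w[2],2),"z",np.median(W[m][:,2]).round(1),"y ext",np.percentile(q[:,1],[.5,99.5]).round(1),"x ext",np.percentile(q[:,0],[.5,99.5]).round(1))
bl=(col[:,2]>col[:,0]+30)&(col[:,2]>col[:,1]+25)
rep("base",near&bl&(abs(W[:,2]-20)<4))
ct=near&(abs(W[:,2]-76)<3)&(abs(S[:,1])>60)
rep("tops",ct)
for sg in(-1,1): rep("cheek%+d"%sg,ct&(sg*S[:,1]>0))
gr=(col.max(1)-col.min(1)<25)&(col.max(1)>110)
rep("bar",gr&(abs(S[:,0])<30)&(abs(S[:,1])<90)&(S[:,2]>84)&(S[:,2]<98))
go(512,220,240,17.3)
E
python3 st.py wrist5
```

```text
base 11127 tool c [3.4 0.5] [247.9  68.3] 89.86 world [511.9 221.7] 17.33 z 20.5 y ext [-121.3  122.7] x ext [-29.1  37.5]
tops 3064 tool c [7.2 0.7] [ 47.8 192.9] 0.05 world [511.1 225.3] 17.14 z 76.5 y ext [-95.1  96.6] x ext [-15.2  30.8]
cheek-1 1510 tool c [  7.2 -84.1] [22.9 45.8] 89.45 world [430.  200.3] 17.74 z 76.4 y ext [-95.3 -73. ] x ext [-15.1  30.1]
cheek+1 1554 tool c [ 7.1 85.7] [47.8 22.8] 0.15 world [592.3 250.4] 17.04 z 76.5 y ext [74.4 96.7] x ext [-15.3  30.8]
bar 5357 tool c [-0.5 -0.3] [139.9  24.6] 89.92 world [512.5 217.7] 17.27 z 155.3 y ext [-69.2  68.8] x ext [-12.2  11.4]
t 6.5 tcp [512.7 218.4 241.1] yaw 17.2 F [ 0.1 -0.3 -2.3] grip 41.1 35.2
off [ 0.17 -0.02  0.11] rot [-0.03  0.   -0.1 ]
```

View pics/wrist5.png

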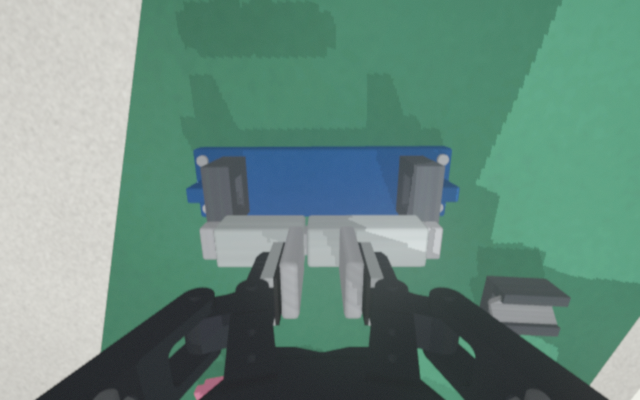

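Stand seen below: cheeks at columns 224 and 420, with the bar in front of them. In the tool frame the stand centre is about (2.8, 0.7) and the bar's is (-0.5, -0.3). I'll correct for that and go down partway.

Call:
step_arm:
  plan:
    - {"offset":[0.33,0.1,1],"rot":[0,0,0],"gripper":3}
    - {"offset":[0.33,0.1,3],"rot":[0,0,0],"gripper":3}
    - {"offset":[0.33,0.1,4.6],"rot":[0,0,0],"gripper":3}
    - {"offset":[0.33,0.1,4.6],"rot":[0,0,0],"gripper":3}
    - {"offset":[0.33,0.1,4.6],"rot":[0,0,0],"gripper":3}
    - {"offset":[0.33,0.1,4.6],"rot":[0,0,0],"gripper":3}

```text
time_s: 7.1
eef_pos: [512.8, 223.0, 196.2]
ee_rot: [0.001, 0.593, 0.805, 0.001]
force: [-0.4, -0.6, -2.5]
grip_width: 0.408
grip_force: 41.0
```

```bash
python3 st.py wrist6
```

```text
base 10928 tool c [ 5.5 -1.1] [247.6  55.6] 89.86 world [510.4 228. ] 17.43 z 20.4 y ext [-122.1  119.9] x ext [-13.3  33.2]
tops 4456 tool c [-2.1 -1.1] [192.9  56.9] 89.85 world [512.6 220.7] 17.44 z 76.4 y ext [-97.1  94.7] x ext [-30.2  26.3]
cheek-1 2276 tool c [ -2.3 -86. ] [23.  56.9] 89.87 world [431.6 195.2] 17.42 z 76.4 y ext [-97.2 -74.8] x ext [-30.4  25.9]
cheek+1 2180 tool c [-1.9 83.9] [23.  56.8] 89.67 world [593.7 246.2] 17.61 z 76.4 y ext [72.6 94.9] x ext [-29.7  26.4]
bar 5370 tool c [-0.5 -0.3] [139.5  24.2] 89.9 world [512.8 222.4] 17.39 z 110.5 y ext [-69.1  68.7] x ext [-12.1  11.4]
t 7.15 tcp [512.8 223.  196.3] yaw 17.29 F [ 0.2  0.5 -2.8] grip 41.0 35.0
off [-0.26 -0.16 -4.37] rot [ 0.09  0.01 -0.01]
```

View pics/wrist6.png

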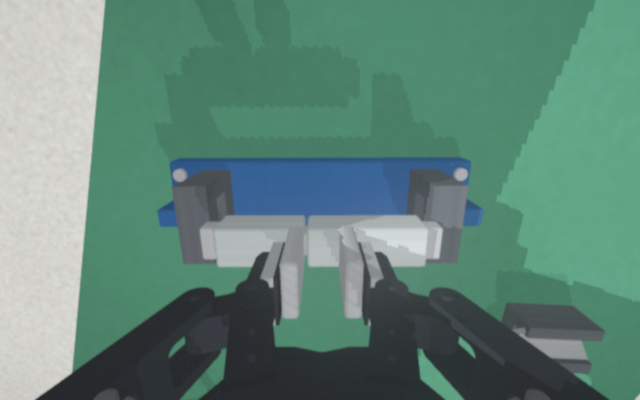

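The bar now lies between the cheeks in the picture (cheeks at columns 205 and 438). The fine correction is (-1.6, -0.8) mm, then I lower 50 mm.

Call:
step_arm:
  plan:
    - {"offset":[-0.16,-0.08,0],"rot":[0,0,0],"gripper":3}
    - {"offset":[-0.16,-0.08,0.3],"rot":[0,0,0],"gripper":3}
    - {"offset":[-0.16,-0.08,0.8],"rot":[0,0,0],"gripper":3}
    - {"offset":[-0.16,-0.08,1.4],"rot":[0,0,0],"gripper":3}
    - {"offset":[-0.16,-0.08,2],"rot":[0,0,0],"gripper":3}
    - {"offset":[-0.16,-0.08,2.8],"rot":[0,0,0],"gripper":3}
    - {"offset":[-0.16,-0.08,3.6],"rot":[0,0,0],"gripper":3}
    - {"offset":[-0.16,-0.08,4.3],"rot":[0,0,0],"gripper":3}
    - {"offset":[-0.16,-0.08,5],"rot":[0,0,0],"gripper":3}
    - {"offset":[-0.16,-0.08,5],"rot":[0,0,0],"gripper":3}
    - {"offset":[-0.16,-0.08,5],"rot":[0,0,0],"gripper":3}

```text
time_s: 8.25
eef_pos: [512.2, 221.2, 145.4]
ee_rot: [0.0, 0.593, 0.805, -0.0]
force: [0.2, -0.5, -2.2]
grip_width: 0.412
grip_force: 41.1
```

```bash
python3 st.py wrist7
```

```text
base 11970 tool c [0.5 0.3] [248.7  68.8] 89.8 world [512.4 221.8] 17.51 z 20.4 y ext [-121.3  121.7] x ext [ 0.9 34.8]
tops 8948 tool c [-0.4  0.4] [194.   57.3] 89.95 world [512.7 220.9] 17.36 z 76.4 y ext [-95.6  96. ] x ext [-28.   27.8]
cheek-1 4456 tool c [ -0.7 -84.7] [23.7 56.8] 89.54 world [431.5 195.4] 17.77 z 76.4 y ext [-95.9 -73.4] x ext [-28.2  27.4]
cheek+1 4492 tool c [-0.4 85.5] [24.  57.4] 89.38 world [594.  246.3] 17.93 z 76.4 y ext [73.6 96.2] x ext [-27.8  28. ]
bar 5315 tool c [-0.4 -0.1] [139.7  24.4] 89.99 world [512.3 220.8] 17.32 z 59.6 y ext [-69.2  68.7] x ext [-12.2  11.4]
t 8.3 tcp [512.3 221.2 145.7] yaw 17.3 F [ 0.4 -0.1 -2.8] grip 41.1 35.0
off [-0.11 -0.06 -9.44] rot [0.03 0.   0.  ]
```

View pics/wrist7.png

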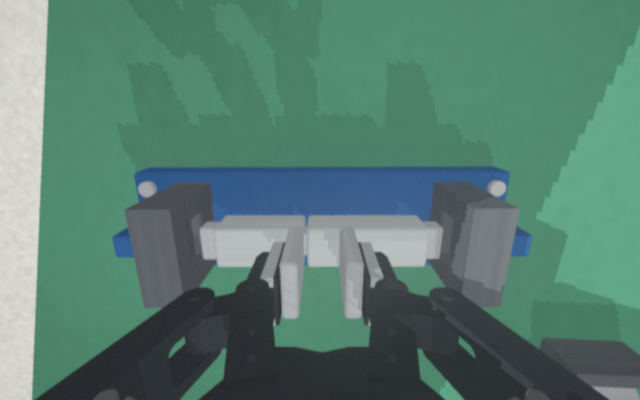

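The bar sits centred between the cheeks at the right height (cheek inner edges at columns 212 and 432). I'll release it gradually, lowering slightly as the pads swing back.

Call:
step_arm:
  plan:
    - {"offset":[0,0,0],"rot":[0,0,0],"gripper":3.8}
    - {"offset":[0,0,0.05],"rot":[0,0,0],"gripper":4.1}
    - {"offset":[0,0,0.1],"rot":[0,0,0],"gripper":4.4}
    - {"offset":[0,0,0.15],"rot":[0,0,0],"gripper":4.7}
    - {"offset":[0,0,0.2],"rot":[0,0,0],"gripper":5}
    - {"offset":[0,0,0.25],"rot":[0,0,0],"gripper":5.2}
    - {"offset":[0,0,0.3],"rot":[0,0,0],"gripper":5.4}
    - {"offset":[0,0,0.3],"rot":[0,0,0],"gripper":5.4}
  squeeze: 20

```text
time_s: 9.1
eef_pos: [512.1, 221.2, 142.3]
ee_rot: [-0.0, 0.593, 0.805, -0.0]
force: [-0.8, -0.5, -2.8]
grip_width: 0.631
grip_force: 6.9
```

```bash
python3 st.py wrist8; python3 b.py wrist8b | head -5
```

```text
base 12753 tool c [0.5 0.4] [247.8  68.6] 89.78 world [512.3 221.8] 17.52 z 20.3 y ext [-121.2  121.5] x ext [-32.   34.7]
tops 8367 tool c [1.3 0.3] [ 54.4 193.6] 0.1 world [512.  222.5] 17.2 z 76.4 y ext [-95.5  96.2] x ext [-23.2  27.9]
cheek-1 4157 tool c [  1.1 -84.6] [23.7 53.7] 89.87 world [430.9 197.1] 17.43 z 76.4 y ext [-95.7 -73.2] x ext [-23.1  27.4]
cheek+1 4210 tool c [ 1.1 85.2] [54.4 23.7] 0.03 world [593.1 247.6] 17.27 z 76.3 y ext [73.7 96.4] x ext [-23.3  28. ]
bar 3392 tool c [-3.  -0.2] [ 32.3 161.7] 1.39 world [512.7 218.3] 15.91 z 54.4 y ext [-76.6  77.5] x ext [-10.6  11.5]
t 9.15 tcp [512.1 221.2 142.4] yaw 17.3 F [ 0.1 -1.  -2.4] grip 6.9 53.7
off [-0.11 -0.05 -9.76] rot [-0.  0. -0.]
[ 521  490 2804 3477  729 1250  989  612  541  513  453  417  377  433
  160]
76 6221 [-0. -0.] [179.5  55.9] 89.79
84 4922 [-0.3  0.1] [180.   56.7] 89.77
top plane dz/dx,dz/dy,z0 [-4.2000e-03  2.0000e-03  8.1017e+01] 5577
```

View pics/wrist8.png

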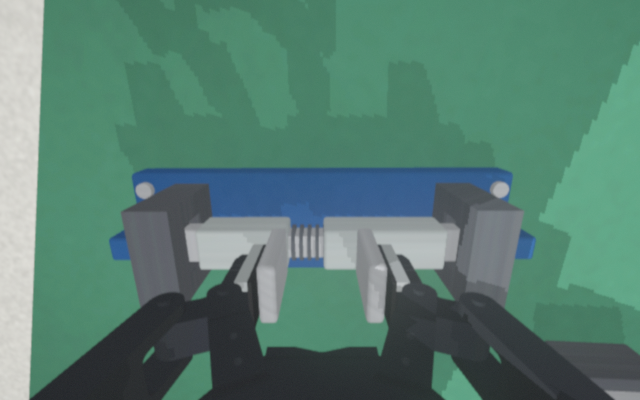

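The tongues have entered both pockets and the bar top is at 61.4 mm. I'll finish opening.

Call:
step_arm:
  plan:
    - {"offset":[0,0,0.05],"rot":[0,0,0],"gripper":5.7}
    - {"offset":[0,0,0.1],"rot":[0,0,0],"gripper":6}
    - {"offset":[0,0,0.1],"rot":[0,0,0],"gripper":6.4}
    - {"offset":[0,0,0.1],"rot":[0,0,0],"gripper":7}
    - {"offset":[0,0,0.1],"rot":[0,0,0],"gripper":7.8}
    - {"offset":[0,0,0.1],"rot":[0,0,0],"gripper":8.3}
    - {"offset":[0,0,0.1],"rot":[0,0,0],"gripper":8.3}
    - {"offset":[0,0,0.1],"rot":[0,0,0],"gripper":8.3}

```text
time_s: 10.0
eef_pos: [512.1, 221.2, 141.4]
ee_rot: [-0.0, 0.593, 0.805, -0.0]
force: [-0.1, 0.6, -0.8]
grip_width: 0.977
grip_force: 0.0
```

```bash
python3 st.py wrist9; python3 b.py wrist9b | head -5
```

```text
base 13043 tool c [0.2 0.4] [247.9  69.3] 89.78 world [512.5 221.5] 17.52 z 20.4 y ext [-121.2  121.5] x ext [-32.5  34.7]
tops 8941 tool c [-0.3  0.2] [194.  57.] 89.67 world [512.4 221. ] 17.63 z 76.4 y ext [-95.7  96.2] x ext [-27.   27.9]
cheek-1 4436 tool c [ -0.7 -84.6] [24.  56.9] 89.17 world [431.6 195.3] 18.13 z 76.4 y ext [-95.9 -73.3] x ext [-27.4  27.4]
cheek+1 4505 tool c [ 0.1 85.1] [56.6 23.9] 0.29 world [593.3 246.6] 17.0 z 76.4 y ext [73.7 96.4] x ext [-26.9  28. ]
bar 3194 tool c [-1.8  0.3] [ 27.4 162.1] 0.31 world [513.  219.6] 16.99 z 53.6 y ext [-77.4  78.2] x ext [-10.2  11.5]
t 10.05 tcp [512.2 221.2 141.4] yaw 17.3 F [-0.4  0.4  0.1] grip 0.0 83.0
off [-0.11 -0.05 -9.86] rot [ 0.  0. -0.]
[ 444  902 5036  997  783 1291  546  530  482  461  391  371  431  344
  133]
76 6776 [ 5.8 -0. ] [ 45.  179.7] 0.07
84 4376 [5.8 0.1] [180.   44.6] 89.85
top plane dz/dx,dz/dy,z0 [ 8.90000e-03 -5.00000e-04  7.98283e+01] 5855
```

View pics/wrist9.png

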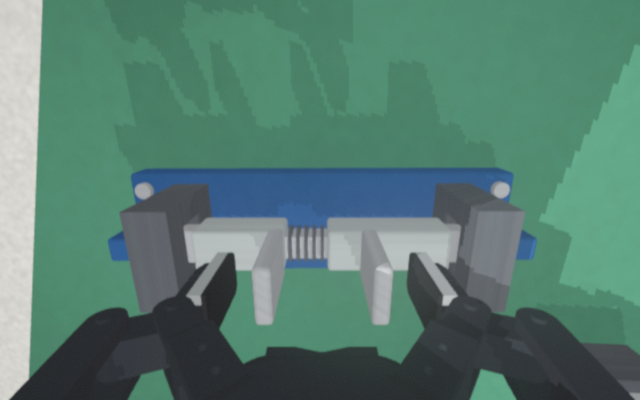

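The bar is home and released (lugs at columns 265 and 380, free of the pads), with its top at about 61.5 mm. I'll retract straight up.

Call:
step_arm:
  plan:
    - {"offset":[0,0,-0.5],"rot":[0,0,0],"gripper":8.3}
    - {"offset":[0,0,-2],"rot":[0,0,0],"gripper":8.3}
    - {"offset":[0,0,-4],"rot":[0,0,0],"gripper":8.3}
    - {"offset":[0,0,-7],"rot":[0,0,0],"gripper":8.3}
    - {"offset":[0,0,-10],"rot":[0,0,0],"gripper":8.3}
    - {"offset":[0,0,-13],"rot":[0,0,0],"gripper":8.3}
    - {"offset":[0,0,-15],"rot":[0,0,0],"gripper":8.3}
    - {"offset":[0,0,-15],"rot":[0,0,0],"gripper":8.3}
    - {"offset":[0,0,-15],"rot":[0,0,0],"gripper":8.3}
    - {"offset":[0,0,-15],"rot":[0,0,0],"gripper":8.3}

```text
time_s: 11.1
eef_pos: [511.8, 221.1, 290.2]
ee_rot: [-0.001, 0.593, 0.805, -0.001]
force: [-0.5, 0.5, 0.9]
grip_width: 0.972
grip_force: 0.0
```

```bash
python3 - <<'E'
from h import *
s,T=pose();c=capture("wrist");W=cloud(c,T).reshape(-1,3);col=c["color"].reshape(-1,3).astype(int)
a=np.radians(17.35);d=W-[512.3,221,0];L=np.c_[d[:,0]*np.cos(a)+d[:,1]*np.sin(a),-d[:,0]*np.sin(a)+d[:,1]*np.cos(a),d[:,2]]
g=(col.max(1)-col.min(1)<25)&(abs(L[:,1])<20)
lug=L[g&(L[:,2]>96)&(L[:,2]<112)&(abs(L[:,0])<45)];top=L[g&(abs(L[:,0])<66)&(L[:,2]>57)&(L[:,2]<67)]
ct=L[(abs(L[:,2]-76)<3)&(abs(L[:,0])>70)&(abs(L[:,0])<100)]
for t,p in(("lug",lug),("top",top),("cheek",ct)): print(t,len(p),np.percentile(p,[1,99],axis=0).round(1).tolist(),np.median(p[:,2]).round(1))
for sg in(-1,1): print("bar top half z",np.median(top[sg*top[:,0]>30][:,2]).round(1),"y",np.percentile(top[sg*top[:,0]>30][:,1],[1,99]).round(1))
print(s["force"].round(1),s["eef_pos"].round(1))
E
```

```text
lug 584 [[-28.5, -13.8, 96.7], [28.7, 13.2, 105.1]] 103.3
top 2109 [[-65.1, -11.9, 57.1], [65.1, 11.3, 63.3]] 61.6
cheek 2661 [[-95.4, -27.6, 73.9], [95.8, 27.6, 78.2]] 76.5
bar top half z 61.7 y [-12.1  11.3]
bar top half z 61.7 y [-11.1  11.3]
[-0.5  0.5  0.9] [511.8 221.1 290.2]
```

```bash
python3 -c "
from rig import *
print(finish_job())"
```

```text
the job is handed in; nothing more can be done
None
```

The setting bar is in the stand, lugs up and released, and the job was handed in at about 11 s without a verdict coming back; the last view put its lugs about 57–58 mm apart (58 mm when home), its tongues at about 50 mm height, and the bar centred to within about 0.5 mm; I did not re-measure the V-blocks or bottle.

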